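# Pin a plane iron into the sloping honing holder

### The job

Mount the freshly honed plane iron in the sloping wooden blade holder: swing the holder's steel keeper bar fully clear of the bed, take the iron off the oilstone and lay it straight and flat on the bed, slot end uppermost, with its slot over the locating pin. Do not drop it. Then swing the keeper back fully across the iron, let go, and leave the other things on the bench where they are.

Things in the scene. Friction and masses are not known exactly. Their poses are not given: they have to be found in the camera images.
- bed: Sloping bed of the wooden blade holder, fixed, rising 30 degrees. Origin: mid top surface of its pale rail, 75 mm above the bench; the iron's origin belongs here. x up the slope (to the robot's left), y across it toward the robot, z square to the slope (leans to the right). Rail 148 (x) x 34 mm (y), 18 mm above a 156 x 104 mm board: room for fingers at both sides of the iron.
- pin_tip (a point): Tip of the one steel locating pin: 6 mm diameter, tapered tip, rising 8 mm square from the rail at the bed's x = +50, y = 0 mm. This point is on its axis, 8 mm above the rail.
- keeper (a joint): Angle (rad) of the keeper, a steel bar 12 x 6 mm turning parallel to the bed, underside 10 mm above the rail. 0 = stop, closed: points along the bed's -y, 70 mm long from the pivot axis. Grows counter-clockwise seen from above; 1.57 = straight up the slope, clear of the iron's place; stop at 1.6. Friction holds it where left (about 1 N at the knob). Starts at 0 to 0.25.
- keeper_pivot (a point): Axis of the keeper, parallel to the bed's z, at the bed's x = +26, y = +40 mm, in the plane of the rail's top surface. A 12 mm steel post stands here; its top and the keeper's hub (18 mm diameter) end 20 mm above the rail.
- keeper_knob (a point): Middle of the dark round wooden knob on the keeper, to grip or push it by: 14 mm diameter, 27 mm tall, axis square to the bed, 50 mm from the pivot axis. The point lies 30 mm above the rail's surface; the knob's top is 13 mm above the point, the bar's top 14 mm below it.
- iron: Plane iron: flat loose steel plate 140 (x) x 50 (y) x 5 mm, about 0.25 kg. Origin: centre of its underside; x toward the slot end, z up, bevelled edge at x = -70 mm. Starts flat on the oilstone along its length, slot end to the robot's left. Grip it across its width. On the bed only the pin locates it; it does not slide off.
- slot (a point): Centre of the slot through the iron, at half thickness: 14 mm long in the iron's x, 10 mm wide in y, centred at the iron's x = +50, y = 0 mm.
- stone: Grey oilstone in its wooden box, fixed to the bench: box 62 x 170 mm and 20 mm high, on it the stone 46 x 150 mm whose top is 32 mm above the bench. Origin: centre of the underside; y along its length. The iron (50 mm wide) overhangs the stone 2 mm at each side. A guitar lies on the bench just beyond, its neck up to about 0.1 m high: keep a wide gripper clear of it.
- sanding_block: Cork sanding block, 60 x 106 x 33 mm, loose, beside the oilstone; a bystander. Origin: centre of its underside.
- offcut_walnut: Dark wood offcut, 36 x 62 x 26 mm, loose, a bystander. Origin: centre of its underside.
- offcut_maple: Pale wood offcut, 42 x 85 x 20 mm, loose, a bystander. Origin: centre of its underside.
- block_plane: Small block plane, 44 x 155 x 56 mm, loose, at the right, a bystander. Origin: centre of its underside.
- try_square: Try square, 180 x 115 x 16 mm, loose, at the back, a bystander. Origin: centre of its underside.
- marking_pencil: Pencil, 150 mm long, 8 mm thick, loose, near the front edge at the left, a bystander. Origin: centre of its underside.

How it is judged:
By the outcome, as a careful person would: the job done as asked, in the order asked, and still so for the second after the job is handed in, with the robot touching nothing.
It also fails if it takes over 64 s, if anything falls off the work surface, if the arm or the gripper's body presses on something with over 40 N, if the wrist force passes 120 N, or if a joint passes its speed limit or range.

### The arm

A 7-joint arm with a two-finger parallel gripper is mounted at the origin on a cart in front of the work surface, level with it; the furniture and walls round the work are solid. World frame = base frame: x ahead of the robot, y to its left, z up, the work surface at z = 0. Lengths are in mm, angles in degrees, forces in N, time in s.
With the tool pointing down it reaches from about 400 to 925 mm from the base axis. Payload 5.6 kg.
Tool frame: the origin (TCP) lies at the very end of the fingers, on their centre line; the grasp point (between the pads) lies behind it (pinch_z is the z of the grasp point in the tool frame, in mm); z points along the fingers, y is the direction in which the jaws open and shut (so a half turn about z gives the same grasp; the last joint's range is limited). The gripper opens to 85 mm and grips with 20 to 120 N. Pads are 22 mm wide; open, the fingers measure 114 mm over their backs; the gripper's body (76 mm by 85 mm) begins 54 mm behind the grasp point. The pads swing forward as they close: fully open they stand 13 mm farther back than shut.
Start: joints at [-79.125, 26.786, -0.665, 91.828, 0.344, 61.387, -3.226], TCP at [149.998, 632.463, 231.29] pointing down, gripper open.
Joint ranges: [-144.91, 144.91], [-17.63, 115.5], [-89.93, 88.59], [15.96, 139.68], [-74.01, 254.01], [8.47, 105.57], [-167.45, 167.45]. Speed limits (degrees/s): [147.25, 147.25, 180, 180, 180, 180, 180].

### API

Orientations are given as a 3x3 rotation matrix whose columns are the frame's x, y, z axes.
In Python, from bench import read_state, grab_frame, calibration, job_done, pinch_z gives the robot as it stands.
- The arm moves only by the tool jog_arm, never from a script. Its arguments are lists of equal length, an entry for each row: "gripper": the opening, from 0 (shut) to 1 (fully open); "slide": the shift along the tool's x, y, z in m, a list of three; "delta_rot": the turn, a rotation vector about the tool's x, y, z in degrees, a list of three. In form: {"gripper": [gripper, ...], "slide": [[dx, dy, dz], ...], "delta_rot": [[ax, ay, az], ...]}. A call has 1 to 20 rows; each row is the pose to reach, as a shift and turn from the pose measured when the call began, along the tool's axes at that moment; what a row does not reach only later rows make up. A row lasts 1/8 s, in which the tool goes at most 62.5 mm and 10.7 degrees, less where a joint would pass 70% of its speed; a pose out of reach is approached as far as the arm can. A call with a gripper value outside its range is refused whole. The fingers move at their own pace and stop on an object; "newtons" is the grip in N (left out, the last holds). Time passes only in rows, so rows that repeat a pose let the fingers close. It gives the time, the measured TCP pose, the force and the opening at its end, in the units of the state.
- read_state(): the state, without advancing time (a new reading comes with each control period).
- grab_frame(name): name is "side" or "top" or "wrist"; returns (picture, depth): 480x640x3 uint8, red, green, blue; 480x640 float32, mm along the optical axis (not along the pixel's ray), 0 where there is no reading.
- calibration(name): a dict with "fovy" (degrees; the focal length in pixels is half the picture's height over the tangent of half this angle, whatever the lens; pixels are square), "cx", "cy" (the principal point, pixels), "eye" and "attitude" of the camera in the world; the wrist camera has in their place "tool_from_camera" (4x4, takes a point from camera to tool coordinates, whose origin is the TCP and whose axes are the flange's). Camera axes: x right, y up, looking along -z (the intrinsics and any distortion apply to the point x, -y, -z); pixel columns grow to the right and rows downward; lengths in mm; the calibration is good to about 2 mm. A picture is of the moment at which its call begins: read the wrist's pose just before it. calibration takes no time and is no camera call.
- job_done(): hands the job in, once; it reports no verdict.
The state is a dict: "time": time; "joint_positions": joint angles; "joint_vel": joint speeds; "effort": joint torques, N m; "eef_pos": TCP position; "tcp_rot": TCP orientation; "contact_force": force on the tool from outside, world axes, zero at the start; "wrist_torque": the same for the moment, N m; "grip_width": finger opening in mm.
Only numpy, scipy, OpenCV 4.12 (cv2) and the standard library are available. Lean on these libraries where they do the work, as an engineer would, in place of code of your own. Each camera call takes 0.05 s, during which the arm holds its last target. There are 200 camera calls.

## Working session

There is one attempt and no reset: what is moved stays moved. The work goes in short steps, Python scripts to look and compute and a tool call to move; the robot and the scene stay as the last step left them, time stands still between calls to the robot, and variables do not carry over. Pictures are saved under pics/ and viewed, about 8 in all and at most 12, crops included, and the job is handed in when it is done.

Besides the shell and the picture viewer there is one more tool, called after "Emit:" by a JSON object that holds its "api" and its "payload". jog_arm: Moves the arm, as the interface text tells. Its arguments: {"type":"object","properties":{"gripper":{"type":"array"},"slide":{"type":"array"},"delta_rot":{"type":"array"},"newtons":{"type":"number"}},"required":["gripper","slide","delta_rot"]}

```bash
ls; mkdir -p pics
cat > h.py <<'E'
import numpy as np, cv2
from bench import *
def save(n,f,crop=None,sc=1):
    p=grab_frame(n); np.savez('/tmp/%s.npz'%f,p=p[0],d=p[1]); im=p[0][:,:,::-1]
    if crop: im=im[crop[1]:crop[3],crop[0]:crop[2]]
    cv2.imwrite('pics/%s.png'%f,cv2.resize(im,None,fx=sc,fy=sc)); return p
E
python3 - <<'E'
from h import *
for n in ('side','top','wrist'): print(n,calibration(n))
print(pinch_z,read_state())
save('side','side0');save('top','top0')
E
```

```text
pics
side {'fovy': 45.79797554931664, 'cx': 321.36965690282545, 'cy': 241.58753460209672, 'eye': array([  508.09622941, -1453.06262574,   612.90340043]), 'attitude': array([[ 0.99837915,  0.04221312, -0.03817227],
       [-0.05044342,  0.3457575 , -0.93696703],
       [-0.02635395,  0.93737389,  0.34732645]])}
top {'fovy': 44.31567193509768, 'cx': 323.36469638803993, 'cy': 242.7603972727722, 'eye': array([ 343.90322545,  -65.12492885, 1493.32995947]), 'attitude': array([[ 0.01399214,  0.98685687, -0.16098989],
       [-0.99988128,  0.01484842,  0.004117  ],
       [ 0.00645333,  0.16091317,  0.98694747]])}
wrist {'fovy': 70.9003655199447, 'cx': 323.4316089243979, 'cy': 246.58556470204752, 'tool_from_camera': array([[-1.96785574e-03,  9.46630543e-01,  3.22314665e-01,
         8.28529389e+01],
       [ 9.99997922e-01,  2.03462194e-03,  1.29737747e-04,
         2.21524168e-01],
       [-5.32974774e-04,  3.22314250e-01, -9.46632579e-01,
        -1.42278701e+02],
       [ 0.00000000e+00,  0.00000000e+00,  0.00000000e+00,
         1.00000000e+00]])}
-18.700000000000003 {'time': 0.0, 'joint_positions': array([-79.12559212,  26.83694137,  -0.66670008,  91.88327223,
         0.34428657,  61.38811147,  -3.22412843]), 'joint_vel': array([-0.046241  , -0.02453712, -0.03504067, -0.02792915, -0.02545033,
        0.05620149,  0.02911438]), 'effort': array([ 1.11503398e-04, -5.32373500e+01,  2.17839639e-02, -2.51307482e+01,
        1.14960273e-02,  7.60079274e-03, -1.49053182e-05]), 'eef_pos': array([149.86798632, 631.88063023, 230.3107188 ]), 'tcp_rot': array([[-9.73025271e-01,  2.30698345e-01, -3.09427737e-04],
       [ 2.30698521e-01,  9.73023558e-01, -1.82989530e-03],
       [-1.21073340e-04, -1.85191889e-03, -9.99998278e-01]]), 'contact_force': array([-0.65152643, -0.111879  ,  0.05877734]), 'wrist_torque': array([-0.00322684, -0.00758162,  0.02655717]), 'grip_width': 84.96709505559613}
```

View pics/top0.png

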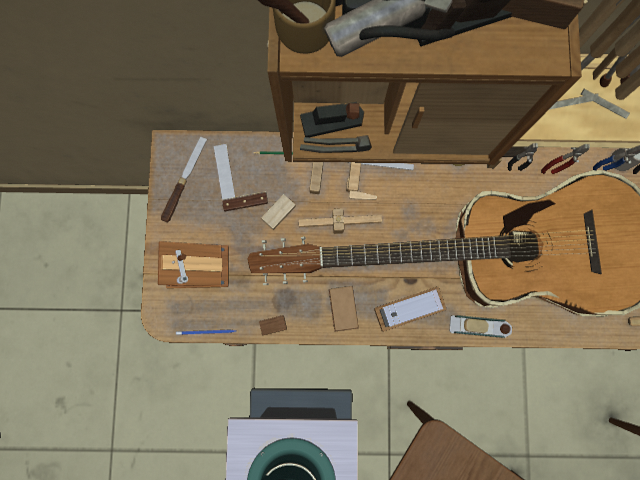

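View pics/side0.png

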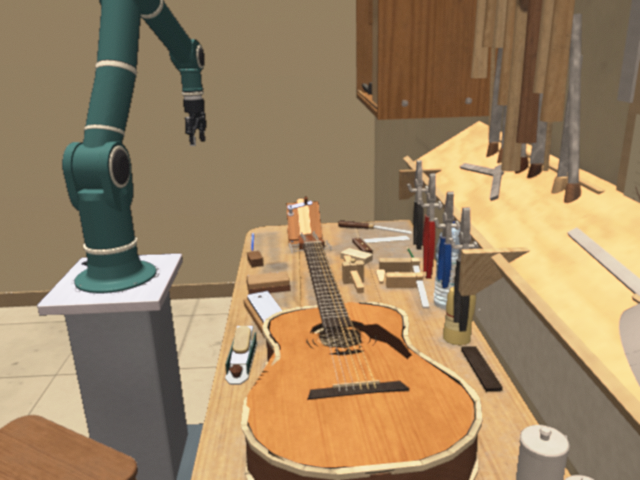

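```bash
cat >> h.py <<'E'
def ray(n,u,v,c=None):
    c=c or calibration(n); f=240/np.tan(np.radians(c['fovy']/2))
    d=np.array([(u-c['cx'])/f,-(v-c['cy'])/f,-1])
    if n=='wrist':
        s=read_state(); T=c['tool_from_camera']; R=s['tcp_rot']
        return s['eef_pos']+R@T[:3,3], R@T[:3,:3]@d
    return c['eye'],c['attitude']@d
def onz(n,u,v,z):
    e,d=ray(n,u,v); return e+d*(z-e[2])/d[2]
def cloud(n,dep):
    v,u=np.mgrid[:480,:640]; c=calibration(n); f=240/np.tan(np.radians(c['fovy']/2))
    D=np.stack([(u-c['cx'])/f,-(v-c['cy'])/f,-np.ones_like(u)],-1)*dep[...,None]
    if n=='wrist':
        s=read_state(); T=c['tool_from_camera']; D=D@T[:3,:3].T+T[:3,3]
        return D@s['tcp_rot'].T+s['eef_pos']
    return D@c['attitude'].T+c['eye']
E
python3 - <<'E'
from h import *
z=np.load('/tmp/top0.npz'); p,d=z['p'],z['d']; P=cloud('top',d)
hsv=cv2.cvtColor(p,cv2.COLOR_RGB2HSV)
m=((hsv[...,1]<50)&(hsv[...,2]>150)).astype(np.uint8); m[:,:370]=0;m[:,450:]=0;m[:280]=0;m[335:]=0
cs=cv2.findContours(m,0,2)[0]; c=max(cs,key=cv2.contourArea); r=cv2.minAreaRect(c); b=cv2.boxPoints(r)
print('iron',r,onz('top',*r[0],37),[onz('top',*q,37).round(0) for q in b])
mm=np.zeros_like(m);cv2.drawContours(mm,[c],0,1,-1);print('iron z',np.median(P[mm>0],0))
# rail
for uv in [(165,262),(172,264),(200,264),(210,264),(219,264),(195,250),(195,280),(225,250),(450,240),(412,300)]: print(uv,P[uv[1],uv[0]].round(1))
cv2.imwrite('pics/c.png',np.hstack([cv2.resize(p[235:295,150:236,::-1],None,fx=4.6,fy=4.6,interpolation=2),cv2.resize(p[280:340,366:452,::-1],None,fx=4.6,fy=4.6,interpolation=2)]))
E
```

```text
iron ((412.6000671386719, 307.79998779296875), (20.87103271484375, 56.288536071777344), 71.56504821777344) [ 422.54192903 -293.14149852   37.        ] [array([ 424., -219.,   37.]), array([ 470., -352.,   37.]), array([ 421., -367.,   37.]), array([ 376., -235.,   37.])]
iron z [ 422.77320914 -293.31052599   37.92372794]
(165, 262) [517.6 301.8 112.1]
(172, 264) [514.3 287.6 102.3]
(200, 264) [519.5 228.3  68.2]
(210, 264) [521.3 206.1  57. ]
(219, 264) [523.2 186.3  44.1]
(195, 250) [555.3 244.3  57.9]
(195, 280) [481.4 240.8  57.4]
(225, 250) [563.5 178.6   9.6]
(450, 240) [ 582.6 -375.1   99. ]
(412, 300) [ 441.6 -291.6   38.4]
```

View pics/c.png

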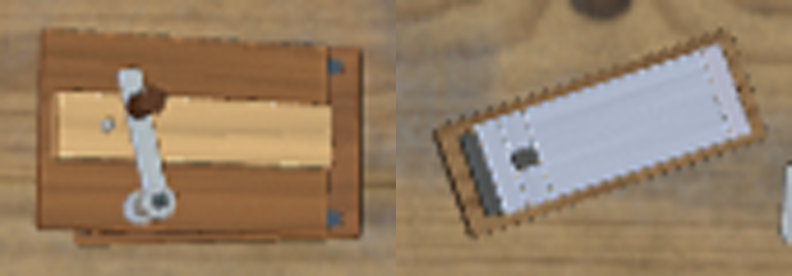

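```bash
cat >> h.py <<'E'
from scipy.spatial.transform import Rotation as Ro
def bedR(yaw): # yaw of bed x about world z, deg
    a=np.radians(yaw); h=np.array([np.cos(a),np.sin(a),0]); z=np.array([0,0,1.])
    x=h*np.cos(np.pi/6)+z*.5; zz=-h*.5+z*np.cos(np.pi/6); return np.c_[x,np.cross(zz,x),zz]
def delta(pos,R):
    s=read_state(); r=s['tcp_rot']; print('slide mm',(r.T@(np.array(pos)-s['eef_pos'])).round(1),'rot',Ro.from_matrix(r.T@R).as_rotvec(degrees=True).round(1), 'dist',np.linalg.norm(pos-s['eef_pos']).round(0))
E
python3 - <<'E'
from h import *
z=np.load('/tmp/top0.npz'); p,d=z['p'],z['d']; P=cloud('top',d)
up=lambda u,v:(150+(u+.5)/4.6-.5,235+(v+.5)/4.6-.5)
C=[onz('top',*up(u,v),h) for u,v,h in [(57,92,112),(57,158,112),(331,103,38),(331,165,38)]]
print(np.round(C,1)); u=(C[0]+C[1]-C[2]-C[3])/2; print('len',np.linalg.norm(u),'yaw',np.degrees(np.arctan2(u[1],u[0])))
hsv=cv2.cvtColor(p,cv2.COLOR_RGB2HSV)
m=((p[...,0]>190)&(hsv[...,1]>60)); m[:,:158]=0;m[:,228:]=0;m[:245]=0;m[285:]=0
Q=P[m]; print('rail px',len(Q)); print('mean',Q.mean(0)); 
r=cv2.minAreaRect(np.argwhere(m)[:,::-1].astype(np.int32)); print(r)
w=Q-Q.mean(0); V=np.linalg.svd(w,full_matrices=0)[2]; print(V.round(3))
ctr=np.mean(C,0); yaw=np.degrees(np.arctan2(u[1],u[0])); R=bedR(yaw)
print('ctr',ctr,'rail heights in bedframe',np.percentile((Q-ctr)@R,[5,50,95],axis=0).round(1))
kn=up(148,102); k=P[int(round(kn[1])),int(round(kn[0]))]; print('knob',k,(k-ctr)@R)
pv=up(160,203); print('pivot hub', (P[int(pv[1]),int(pv[0])]-ctr)@R)
piv=ctr+R@[26,40,0]
# view pose: over bed, 
T=np.c_[R[:,1],R[:,0],-R[:,2]]
delta(ctr+R@[20,0,150],T)
E
```

```text
[[535.1 310.  112. ]
 [501.  308.  112. ]
 [541.6 181.7  38. ]
 [507.8 180.3  38. ]]
len 147.98031465445385 yaw 92.96208918755868
rail px 635
mean [520.71387358 242.92055487  77.98575664]
((191.99624633789062, 262.5867919921875), (58.59681701660156, 13.335227966308594), 2.4895529747009277)
[[-0.118  0.067  0.991]
 [ 0.045  0.997 -0.062]
 [-0.992  0.037 -0.12 ]]
ctr [521.39757582 244.988409    75.        ] rail heights in bedframe [[-65.9 -14.2  -3.2]
 [ -4.8   1.3   1.5]
 [ 68.   14.8   6.4]]
knob [528.03864508 258.80966731 127.50356622] [37.90815065 -7.34641249 38.7396152 ]
pivot hub [28.39398627 40.07880547 23.46041807]
slide mm [-467.  -346.1   16.1] rot [-29.9   4.3 -15.9] dist 581.0
```

Emit:
{"api": "jog_arm", "payload": {"gripper": [0.4,0.4,0.4,0.4,0.4,0.4,0.4,0.4,0.4,0.4,0.4,0.4,0.4,0.4,0.4], "slide": [[-0.05,-0.035,0],[-0.1,-0.07,0],[-0.15,-0.11,0.005],[-0.2,-0.15,0.005],[-0.25,-0.185,0.01],[-0.3,-0.22,0.01],[-0.35,-0.26,0.012],[-0.4,-0.3,0.014],[-0.44,-0.33,0.016],[-0.467,-0.346,0.016],[-0.467,-0.346,0.016],[-0.467,-0.346,0.016],[-0.467,-0.346,0.016],[-0.467,-0.346,0.016],[-0.467,-0.346,0.016]], "delta_rot": [[-3,0.4,-1.6],[-6,0.8,-3.2],[-9,1.2,-5],[-12,1.6,-6.5],[-15,2.2,-8],[-18,2.6,-10],[-21,3,-11.5],[-24,3.5,-13],[-27,4,-14.5],[-29.9,4.3,-15.9],[-29.9,4.3,-15.9],[-29.9,4.3,-15.9],[-29.9,4.3,-15.9],[-29.9,4.3,-15.9],[-29.9,4.3,-15.9]], "newtons": 30}}

```text
time: 1.98
eef_pos: [524.1, 188.3, 215.3]
tcp_rot: [[-0.999, -0.045, -0.027], [-0.053, 0.865, 0.5], [0.0, 0.5, -0.866]]
contact_force: [0.1, -0.5, -0.0]
grip_width: 34.5
```

Run:
```python
from h import *
s=read_state();print(s['time'],s['eef_pos'],s['grip_width'],s['joint_positions'].round(0))
np.savez('/tmp/w1s.npz',e=s['eef_pos'],R=s['tcp_rot'])
save('wrist','w1')
R=bedR(93); ctr=np.array([521.4,245,75]); T=np.c_[R[:,1],R[:,0],-R[:,2]]
delta(ctr+R@[20,0,150],T)
```

```text
1.975 [524.07070995 188.25314054 215.28991974] 34.50079672883235 [-12.  20.   6. 112. -40.  55. 112.]
slide mm [-0.2 -0.7 -0.1] rot [ 0. -0. -0.] dist 1.0
```

View pics/w1.png

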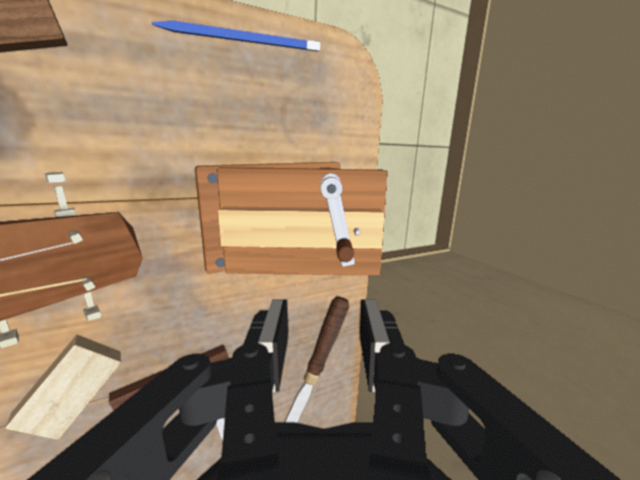

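```bash
cat >> h.py <<'E'
def onbed(n,u,v,h,ctr,R):
    e,d=ray(n,u,v); e=R.T@(e-ctr); d=R.T@d; return e+d*(h-e[2])/d[2]
E
python3 - <<'E'
from h import *
R=bedR(93); ctr=np.array([521.4,245,75])
p=np.load('/tmp/w1.npz')['p']; hsv=cv2.cvtColor(p,cv2.COLOR_RGB2HSV)
m=((hsv[...,1]<35)&(p[...,2]>130)).astype(np.uint8)
w=m.copy(); w[:,:350]=0;w[:,370:]=0;w[:222]=0;w[242:]=0
v,u=np.nonzero(w); print('pin px',len(u),u.mean(),v.mean())
print('pin',onbed('wrist',u.mean(),v.mean(),6,ctr,R))
print('hub',onbed('wrist',331.5,187.5,20,ctr,R))
dk=((p.sum(2)<160)).astype(np.uint8); dk[:,:330]=0;dk[:,362:]=0;dk[:236]=0;dk[265:]=0
v,u=np.nonzero(dk); print('knob px',len(u),u.mean(),v.mean(),u.min(),u.max(),v.min(),v.max()); print('knob',onbed('wrist',u.mean(),v.mean(),30,ctr,R),onbed('wrist',345,252,43,ctr,R))
for q in [(218,208),(220,247),(384,209),(382,249)]: print(onbed('wrist',*q,0,ctr,R).round(1))
cv2.imwrite('pics/c2.png',cv2.resize(p[165:285,190:390,::-1],None,fx=4,fy=4,interpolation=2))
E
```

```text
pin px 22 357.1363636363636 231.77272727272728
pin [50.58635332 -0.93787904  6.        ]
hub [27.34876538 40.31194173 20.        ]
knob px 85 341.8705882352941 244.05882352941177 337 349 240 251
knob [35.88670082 -4.36601522 30.        ] [37.69800935 -6.61612313 43.        ]
[-72.1  19.3   0. ]
[-74. -17.   0.]
[74.3 18.2  0. ]
[ 74.6 -19.2   0. ]
```

View pics/c2.png

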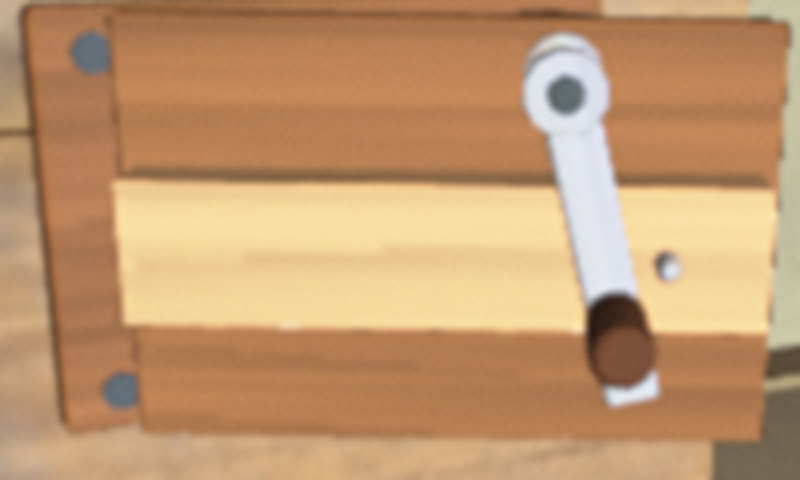

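```bash
cat >> h.py <<'E'
C0=np.array([521.4,245,75]); R0=bedR(93)
def keep(th,h,rad=50): # tool pose at keeper angle
    M=R0@Ro.from_rotvec([0,0,th]).as_matrix(); T=np.c_[-M[:,1],-M[:,0],-M[:,2]]
    return C0+R0@np.array([26+rad*np.sin(th),40-rad*np.cos(th),h]),T
E
python3 - <<'E'
from h import *
delta(*keep(.24,60)); delta(*keep(.24,21))
E
```

```text
slide mm [-8.8 17.1 89.9] rot [ -0.   -0.  166.2] dist 92.0
slide mm [ -8.8  17.1 128.9] rot [ -0.   -0.  166.2] dist 130.0
```

Emit:
{"api": "jog_arm", "payload": {"gripper": [0.4,0.4,0.4,0.4,0.4,0.4,0.4,0.4,0.4,0.4,0.4,0.4,0.4,0.4,0.4,0.4,0.4,0.4,0.4,0.4], "slide": [[0,0.002,0.005],[0,0.004,0.01],[-0.001,0.006,0.015],[-0.002,0.008,0.02],[-0.003,0.009,0.03],[-0.004,0.01,0.04],[-0.005,0.011,0.045],[-0.006,0.012,0.05],[-0.006,0.013,0.055],[-0.007,0.014,0.06],[-0.007,0.015,0.065],[-0.008,0.016,0.07],[-0.008,0.017,0.075],[-0.009,0.017,0.08],[-0.009,0.017,0.085],[-0.009,0.017,0.09],[-0.009,0.017,0.09],[-0.009,0.017,0.09],[-0.009,0.017,0.09],[-0.009,0.017,0.09]], "delta_rot": [[0,0,10],[0,0,20],[0,0,30],[0,0,40],[0,0,50],[0,0,60],[0,0,70],[0,0,80],[0,0,90],[0,0,100],[0,0,110],[0,0,120],[0,0,130],[0,0,140],[0,0,150],[0,0,160],[0,0,166.2],[0,0,166.2],[0,0,166.2],[0,0,166.2]]}}

```text
time: 4.53
eef_pos: [530.1, 248.2, 146.0]
tcp_rot: [[0.959, 0.283, -0.026], [0.258, -0.827, 0.5], [0.12, -0.486, -0.866]]
contact_force: [-0.4, -0.5, 0.6]
grip_width: 34.8
```

Run:
```python
from h import *
print(read_state()['joint_positions'].round(0))
delta(*keep(.24,21)); save('wrist','w2')
```

```text
[-36.  29.  29. 114. -58.  54. -42.]
slide mm [-0.2 -0.1 39.1] rot [-0.   0.   0.1] dist 39.0
```

View pics/w2.png

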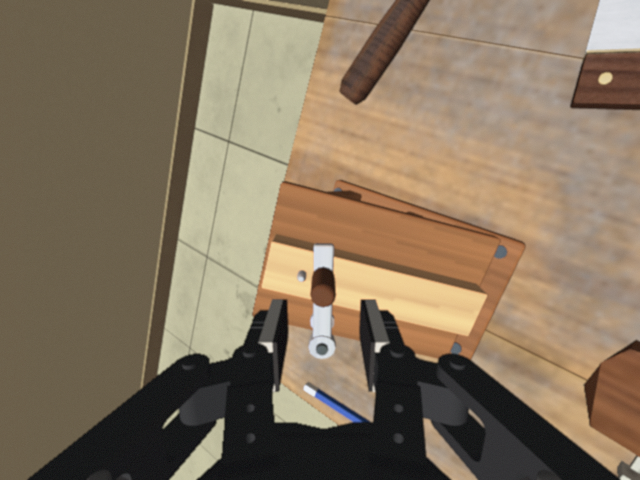

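Emit:
{"api": "jog_arm", "payload": {"gripper": [0.4,0.4,0.4,0.4,0.4,0,0,0,0,0,0], "slide": [[0,0,0.01],[0,0,0.02],[0,0,0.03],[0,0,0.039],[0,0,0.039],[0,0,0.039],[0,0,0.039],[0,0,0.039],[0,0,0.039],[0,0,0.039],[0,0,0.039]], "delta_rot": [[0,0,0],[0,0,0],[0,0,0],[0,0,0],[0,0,0],[0,0,0],[0,0,0],[0,0,0],[0,0,0],[0,0,0],[0,0,0]], "newtons": 25}}

```text
time: 5.95
eef_pos: [529.4, 267.4, 112.4]
tcp_rot: [[0.959, 0.282, -0.026], [0.257, -0.827, 0.5], [0.12, -0.486, -0.866]]
contact_force: [0.1, -1.2, 1.2]
grip_width: 12.7
```

Run:
```python
from h import *
import numpy as np
delta(*keep(.24,21))
for f in np.linspace(1.34/12,1.34,12): print(np.round([.05*(np.cos(f)-1),-.05*np.sin(f),-np.degrees(f)],4))
```

```text
slide mm [-0.5 -0.3  0.4] rot [-0.  -0.   0.1] dist 1.0
[-3.000e-04 -5.600e-03 -6.398e+00]
[-1.20000e-03 -1.11000e-02 -1.27961e+01]
[-2.80000e-03 -1.64000e-02 -1.91941e+01]
[-4.90000e-03 -2.16000e-02 -2.55921e+01]
[-7.60000e-03 -2.65000e-02 -3.19901e+01]
[-1.08000e-02 -3.10000e-02 -3.83882e+01]
[-1.45000e-02 -3.52000e-02 -4.47862e+01]
[-1.87000e-02 -3.90000e-02 -5.11842e+01]
[-2.32000e-02 -4.22000e-02 -5.75823e+01]
[-2.81000e-02 -4.49000e-02 -6.39803e+01]
[-3.32000e-02 -4.71000e-02 -7.03783e+01]
[-3.86000e-02 -4.87000e-02 -7.67763e+01]
```

Emit:
{"api": "jog_arm", "payload": {"gripper": [0,0,0,0,0,0,0,0,0,0,0,0,0,0], "slide": [[-0.0003,-0.0056,0],[-0.0012,-0.0111,0],[-0.0028,-0.0164,0],[-0.0049,-0.0216,0],[-0.0076,-0.0265,0],[-0.0108,-0.031,0],[-0.0145,-0.0352,0],[-0.0187,-0.039,0],[-0.0232,-0.0422,0],[-0.0281,-0.0449,0],[-0.0332,-0.0471,0],[-0.0386,-0.0487,0],[-0.0386,-0.0487,0],[-0.0386,-0.0487,0]], "delta_rot": [[0,0,-6.4],[0,0,-12.8],[0,0,-19.2],[0,0,-25.6],[0,0,-32],[0,0,-38.4],[0,0,-44.8],[0,0,-51.2],[0,0,-57.6],[0,0,-64],[0,0,-70.4],[0,0,-76.8],[0,0,-76.8],[0,0,-76.8]]}}

```text
time: 7.7
eef_pos: [478.6, 299.1, 131.9]
tcp_rot: [[-0.055, 0.998, -0.026], [0.863, 0.061, 0.501], [0.502, 0.005, -0.865]]
contact_force: [2.2, 5.2, -0.5]
grip_width: 12.8
```

Run:
```python
from h import *
s=read_state();print(s['joint_positions'].round(0),s['contact_force'])
delta(*keep(1.58,21)); delta(*keep(1.6,21))
```

```text
[-31.  25.  13. 118. -56.  43.  29.] [ 2.18741357  5.24560545 -0.53115711]
slide mm [-1.1 -0.6  0.1] rot [ 0.  -0.1  0. ] dist 1.0
slide mm [-1.1 -1.6  0.1] rot [ 0.  -0.1 -1.1] dist 2.0
```

Emit:
{"api": "jog_arm", "payload": {"gripper": [0,0,0,0.4,0.4,0.4,0.4,0.4,0.4,0.4,0.4], "slide": [[-0.001,-0.0015,0],[-0.001,-0.002,0],[-0.001,-0.002,0],[-0.001,-0.0015,0],[-0.001,-0.0015,0],[-0.001,-0.0015,0],[-0.001,-0.0015,0],[-0.001,-0.0015,-0.03],[-0.001,-0.0015,-0.06],[-0.001,-0.0015,-0.09],[-0.001,-0.0015,-0.09]], "delta_rot": [[0,0,-1],[0,0,-1],[0,0,-1],[0,0,-1],[0,0,-1],[0,0,-1],[0,0,-1],[0,0,-1],[0,0,-1],[0,0,-1],[0,0,-1]]}}

```text
time: 9.07
eef_pos: [481.1, 252.2, 211.1]
tcp_rot: [[-0.072, 0.997, -0.022], [0.862, 0.073, 0.502], [0.502, 0.018, -0.864]]
contact_force: [-0.1, -0.3, -0.3]
grip_width: 34.3
```

```bash
cat >> h.py <<'E'
I0=np.array([422.5,-293.1,32.]); A0=108.9
def ironT(a): a=np.radians(a); return np.array([[np.cos(a),np.sin(a),0],[np.sin(a),-np.cos(a),0],[0,0,-1.]])
E
python3 - <<'E'
from h import *
save('wrist','w3'); 
z=np.load('/tmp/w3.npz')['p']
R=bedR(93)
# project expected bar end / knob top
T=ironT(A0); g=I0+T@[-15,0,0]; g[2]=150; delta(g,T); print(g)
print(read_state()['joint_positions'].round(0))
E
```

```text
slide mm [-509.   -95.3 -228.1] rot [  4.7 -29.9 -14. ] dist 566.0
[ 427.35876127 -307.29128038  150.        ]
[-30.  17.  18. 117. -47.  51.  23.]
```

View pics/w3.png

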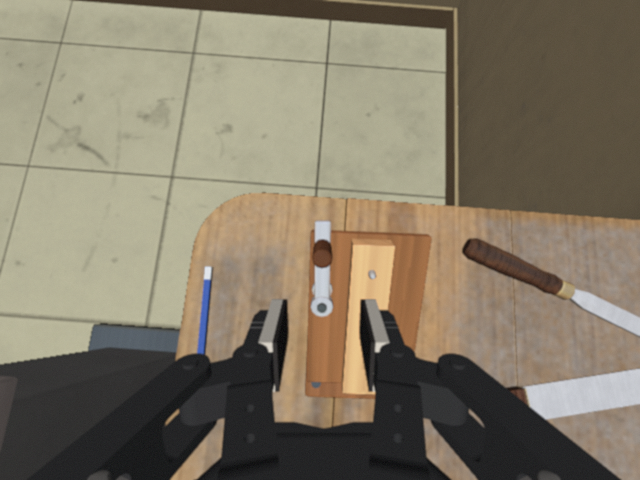

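Emit:
{"api": "jog_arm", "payload": {"gripper": [0.8,0.8,0.8,0.8,0.8,0.8,0.8,0.8,0.8,0.8,0.8,0.8,0.8,0.8,0.8,0.8], "slide": [[-0.036,-0.007,-0.016],[-0.072,-0.014,-0.032],[-0.109,-0.02,-0.049],[-0.145,-0.027,-0.065],[-0.182,-0.034,-0.081],[-0.218,-0.041,-0.098],[-0.254,-0.048,-0.114],[-0.291,-0.054,-0.13],[-0.327,-0.061,-0.147],[-0.364,-0.068,-0.163],[-0.4,-0.075,-0.179],[-0.436,-0.082,-0.195],[-0.473,-0.088,-0.212],[-0.509,-0.095,-0.228],[-0.509,-0.095,-0.228],[-0.509,-0.095,-0.228]], "delta_rot": [[0.3,-2.1,-1],[0.7,-4.3,-2],[1,-6.4,-3],[1.3,-8.5,-4],[1.7,-10.7,-5],[2,-12.8,-6],[2.4,-15,-7],[2.7,-17.1,-8],[3,-19.2,-9],[3.4,-21.4,-10],[3.7,-23.5,-11],[4,-25.6,-12],[4.4,-27.8,-13],[4.7,-29.9,-14],[4.7,-29.9,-14],[4.7,-29.9,-14]]}}

```text
time: 11.12
eef_pos: [427.5, -305.8, 148.9]
tcp_rot: [[-0.324, 0.946, -0.002], [0.946, 0.324, 0.001], [0.002, -0.002, -1.0]]
contact_force: [-0.1, 0.3, -0.6]
grip_width: 68.2
```

Run:
```python
from h import *
print(read_state()['joint_positions'].round(0))
p,d=save('wrist','w4'); hsv=cv2.cvtColor(p,cv2.COLOR_RGB2HSV)
m=((hsv[...,1]<50)&(hsv[...,2]>140)).astype(np.uint8); m[330:]=0
cs=cv2.findContours(m,0,2)[0]; c=max(cs,key=cv2.contourArea); r=cv2.minAreaRect(c); print(r)
b=[onz('wrist',*q,37).round(1) for q in cv2.boxPoints(r)]; print(b, [np.linalg.norm(b[i]-b[i-1]).round(1) for i in range(4)])
```

```text
[  3.  24.  36. 115. -19.  47.  68.]
((116.68498992919922, 226.19769287109375), (185.8610382080078, 259.6989440917969), 15.233473777770996)
[array([ 181.4, -471.1,   37. ]), array([ 220.3, -250.6,   37. ]), array([ 343.7, -241.5,   37. ]), array([ 338.3, -471.8,   37. ])] [np.float64(156.9), np.float64(223.9), np.float64(123.7), np.float64(230.4)]
```

View pics/w4.png

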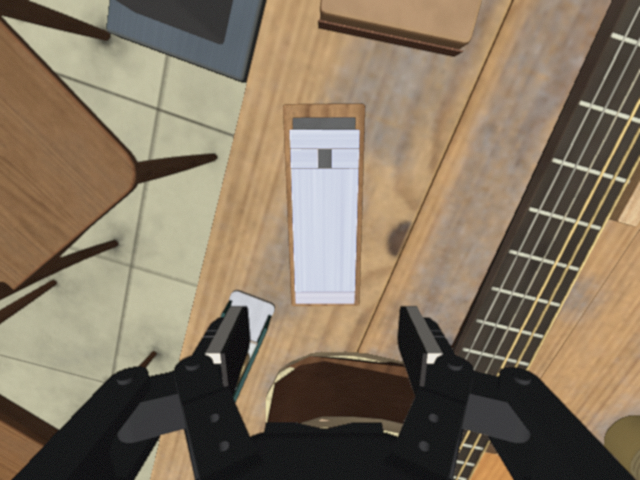

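Run:
```python
from h import *
p=np.load('/tmp/w4.npz')['p']; hsv=cv2.cvtColor(p,cv2.COLOR_RGB2HSV)
m=((hsv[...,1]<50)&(hsv[...,2]>140)).astype(np.uint8); m[:110]=0;m[320:]=0;m[:,:280]=0;m[:,370:]=0
c=max(cv2.findContours(m,0,2)[0],key=cv2.contourArea)
ap=cv2.approxPolyDP(c,6,True)[:,0]; print(ap.tolist())
e,_=ray('wrist',0,0); pts=np.array([onz('wrist',u,v,37) for u,v in c[:,0]])[:,:2].astype(np.float32)
r=cv2.minAreaRect(pts); print(r); b=cv2.boxPoints(r); print(b.round(1))
s=[(u,v) for u,v in [(325,158)]]; print('slot',onz('wrist',325,158,37))
ctr=np.array(r[0]); 
L=b-ctr; a=[np.degrees(np.arctan2(*(b[i]-b[i-1])[::-1])).round(1) for i in range(4)]; print(a)
T=ironT(A0);print('top-est grip offset (iron frame)',T[:2,:2].T@(ctr-I0[:2]))
```

```text
[[291, 129], [295, 302], [353, 303], [359, 130]]
((423.5141296386719, -290.2677917480469), (50.86688995361328, 138.95938110351562), 18.98328971862793)
[[ 376.9 -232.8]
 [ 422.1 -364.2]
 [ 470.2 -347.7]
 [ 425.  -216.3]]
slot [ 407.91608166 -243.42012659   37.        ]
[np.float32(-161.0), np.float32(-71.0), np.float32(19.0), np.float32(109.0)]
top-est grip offset (iron frame) [2.35101651 1.87685479]
```

Run:
```python
from h import *
delta([428.4,-304.5,22],ironT(109))
```

```text
slide mm [  0.6   1.  127.2] rot [-0.1 -0.1 -0. ] dist 127.0
```

Emit:
{"api": "jog_arm", "payload": {"gripper": [0.8,0.8,0.8,0.8,0.8,0.8,0.8,0.8,0,0,0,0,0,0], "slide": [[0.001,0.001,0.025],[0.001,0.001,0.05],[0.001,0.001,0.075],[0.001,0.001,0.1],[0.001,0.001,0.115],[0.001,0.001,0.127],[0.001,0.001,0.127],[0.001,0.001,0.127],[0.001,0.001,0.127],[0.001,0.001,0.127],[0.001,0.001,0.127],[0.001,0.001,0.127],[0.001,0.001,0.127],[0.001,0.001,0.127]], "delta_rot": [[0,0,0],[0,0,0],[0,0,0],[0,0,0],[0,0,0],[0,0,0],[0,0,0],[0,0,0],[0,0,0],[0,0,0],[0,0,0],[0,0,0],[0,0,0],[0,0,0]], "newtons": 60}}

```text
time: 12.92
eef_pos: [428.7, -304.5, 23.3]
tcp_rot: [[-0.325, 0.946, 0.0], [0.946, 0.325, 0.001], [0.001, 0.0, -1.0]]
contact_force: [-2.5, 0.7, 5.2]
grip_width: 48.1
```

Emit:
{"api": "jog_arm", "payload": {"gripper": [0,0,0,0,0,0,0,0,0], "slide": [[0,0,-0.005],[0,0,-0.015],[0,0,-0.035],[0,0,-0.06],[0,0,-0.09],[0,0,-0.12],[0,0,-0.15],[0,0,-0.17],[0,0,-0.17]], "delta_rot": [[0,0,0],[0,0,0],[0,0,0],[0,0,0],[0,0,0],[0,0,0],[0,0,0],[0,0,0],[0,0,0]]}}

```text
time: 14.05
eef_pos: [429.5, -305.2, 195.6]
tcp_rot: [[-0.325, 0.946, 0.004], [0.946, 0.325, -0.0], [-0.002, 0.004, -1.0]]
contact_force: [-0.9, -0.6, -2.6]
grip_width: 47.9
```

```bash
cat >> h.py <<'E'
def bedT(R): return np.c_[R[:,0],-R[:,1],-R[:,2]]
E
python3 - <<'E'
from h import *
print(read_state()['joint_positions'].round(0))
p,d=save('wrist','w5')
# expected: iron centre +15 in tool x, underside at tool z ~ -9 (z 32 when tcp 23.3) 
delta(C0+R0@[-15,0,110],bedT(R0))
E
```

```text
[  0.  20.  39. 113. -16.  52.  66.]
slide mm [424.3 247.4  32. ] rot [-4.1 29.8 15.6] dist 492.0
```

View pics/w5.png

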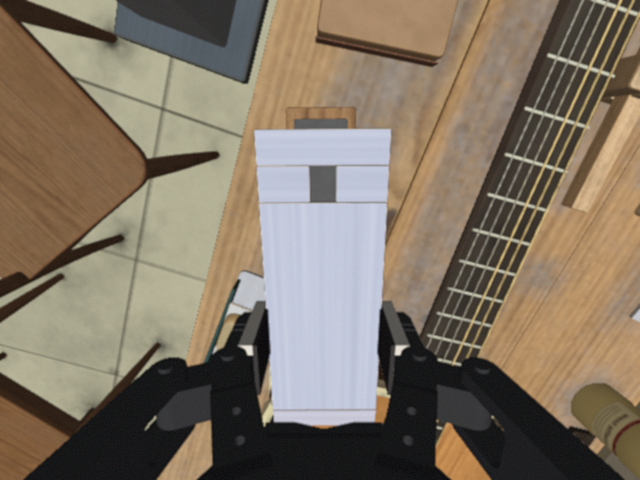

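```bash
cat >> h.py <<'E'
def ontool(u,v,zt):
    c=calibration('wrist'); f=240/np.tan(np.radians(c['fovy']/2)); T=c['tool_from_camera']
    d=T[:3,:3]@[(u-c['cx'])/f,-(v-c['cy'])/f,-1]; e=T[:3,3]; return (e+d*(zt-e[2])/d[2]).round(1)
E
python3 - <<'E'
from h import *
for q in [(255.5,129),(391,129),(257,165),(389,165),(309,165),(336,165),(309.5,202),(335.5,202),(275,423),(375,423)]: print(q,ontool(*q,-13.7),ontool(*q,-10))
d=np.load('/tmp/w5.npz')['d']; c=calibration('wrist'); f=240/np.tan(np.radians(c['fovy']/2)); T=c['tool_from_camera']
for u,v in [(280,147),(370,147),(280,185),(370,185),(300,250),(350,250),(325,350),(325,395)]:
    D=np.median(d[v-2:v+3,u-2:u+3]); print((T[:3,:3]@(D*np.array([(u-c['cx'])/f,-(v-c['cy'])/f,-1]))+T[:3,3]).round(1))
E
```

```text
(255.5, 129) [ 84.2 -24.2 -13.7] [ 84.2 -24.9 -10. ]
(391, 129) [ 84.1  24.6 -13.7] [ 84.1  25.3 -10. ]
(257, 165) [ 71.5 -24.5 -13.7] [ 71.2 -25.2 -10. ]
(389, 165) [ 71.4  24.7 -13.7] [ 71.1  25.4 -10. ]
(309, 165) [ 71.5  -5.1 -13.7] [ 71.1  -5.3 -10. ]
(336, 165) [ 71.5   4.9 -13.7] [ 71.1   5.1 -10. ]
(309.5, 202) [ 57.6  -5.2 -13.7] [ 56.8  -5.3 -10. ]
(335.5, 202) [ 57.5   4.9 -13.7] [ 56.8   5.  -10. ]
(275, 423) [-51.8 -23.7 -13.7] [-55.7 -24.4 -10. ]
(375, 423) [-52.   25.3 -13.7] [-55.9  26.  -10. ]
[ 77.9 -15.7 -13.2]
[ 77.8  17.4 -13.1]
[ 64.  -16.3 -13.3]
[ 63.9  18.  -13.1]
[ 37.9  -9.3 -13.5]
[ 37.7  11.  -13.2]
[ -9.9   0.8 -13.5]
[-34.8   0.8 -13.7]
```

Emit:
{"api": "jog_arm", "payload": {"gripper": [0,0,0,0,0,0,0,0,0,0,0,0,0,0,0,0,0,0], "slide": [[0.01,0.006,0.001],[0.03,0.017,0.002],[0.06,0.035,0.004],[0.09,0.052,0.007],[0.12,0.07,0.009],[0.15,0.087,0.011],[0.18,0.105,0.013],[0.21,0.122,0.015],[0.24,0.14,0.018],[0.27,0.157,0.02],[0.3,0.175,0.022],[0.33,0.192,0.024],[0.36,0.21,0.027],[0.39,0.227,0.029],[0.415,0.242,0.031],[0.424,0.247,0.032],[0.424,0.247,0.032],[0.424,0.247,0.032]], "delta_rot": [[0,0.7,0.4],[-0.3,2,1.1],[-0.6,4.2,2.2],[-0.9,6.3,3.3],[-1.2,8.4,4.4],[-1.5,10.5,5.5],[-1.7,12.7,6.6],[-2,14.8,7.7],[-2.3,16.9,8.8],[-2.6,19,9.9],[-2.9,21.1,11],[-3.2,23.2,12.1],[-3.5,25.3,13.2],[-3.8,27.4,14.3],[-4,29.2,15.3],[-4.1,29.8,15.6],[-4.1,29.8,15.6],[-4.1,29.8,15.6]]}}

```text
time: 16.35
eef_pos: [524.6, 175.7, 162.6]
tcp_rot: [[-0.045, 0.999, -0.025], [0.865, 0.052, 0.499], [0.499, 0.0, -0.866]]
contact_force: [1.3, -0.3, -2.9]
grip_width: 47.7
```

Run:
```python
from h import *
print(read_state()['joint_positions'].round(0))
delta(C0+R0@[-14.2,-.3,12],bedT(R0))
```

```text
[-22.  25.  20. 114. -50.  54.  34.]
slide mm [ 2.1  0.6 98.6] rot [ 0.  0. -0.] dist 99.0
```

Emit:
{"api": "jog_arm", "payload": {"gripper": [0,0,0,0,0,0,0,0], "slide": [[0.002,0.0005,0.015],[0.002,0.0005,0.035],[0.002,0.0005,0.055],[0.002,0.0005,0.075],[0.002,0.0005,0.09],[0.002,0.0005,0.0985],[0.002,0.0005,0.0985],[0.002,0.0005,0.0985]], "delta_rot": [[0,0,0],[0,0,0],[0,0,0],[0,0,0],[0,0,0],[0,0,0],[0,0,0],[0,0,0]]}}

```text
time: 17.35
eef_pos: [523.1, 226.2, 78.7]
tcp_rot: [[-0.045, 0.999, -0.024], [0.865, 0.051, 0.499], [0.499, 0.001, -0.866]]
contact_force: [-0.7, -0.3, -1.5]
grip_width: 47.5
```

Run:
```python
from h import *
delta(C0+R0@[-14.2,-.3,-8.4],bedT(R0))
p,d=save('wrist','w6')
im=p[:,:,::-1]; a=cv2.resize(im,(480,360)); b=cv2.resize(im[120:240,283:363],(240*360//360,360),interpolation=2)
cv2.imwrite('pics/w6c.png',np.hstack([a,b]))
```

```text
slide mm [ 0.3 -0.4 21.1] rot [ 0.1  0.  -0. ] dist 21.0
```

View pics/w6c.png

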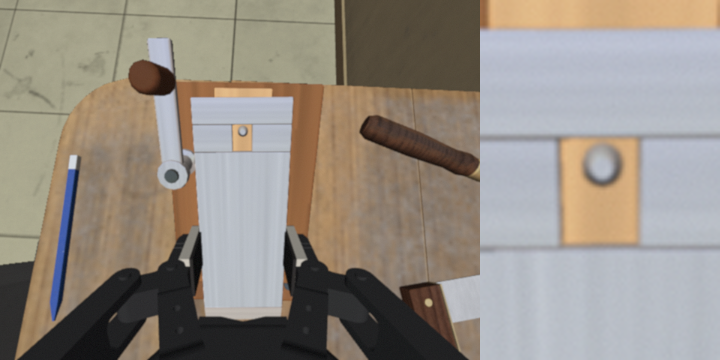

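Run:
```python
from h import *
print(ontool(324,175,4.7),ontool(324,176,6), ontool(322.9,183.5,-13.5))
d=np.load('/tmp/w6.npz')['d']; c=calibration('wrist'); f=240/np.tan(np.radians(c['fovy']/2)); T=c['tool_from_camera']
for u,v in [(324,175),(315,192),(331,192),(300,128),(345,128)]:
    D=np.median(d[v-1:v+2,u-1:u+2]); print((u,v),(T[:3,:3]@(D*np.array([(u-c['cx'])/f,-(v-c['cy'])/f,-1]))+T[:3,3]).round(1))
```

```text
[65.5  0.6  4.7] [64.9  0.6  6. ] [ 64.5   0.1 -13.5]
(324, 175) [65.4  0.6  5.7]
(315, 192) [56.7 -3.6 13.8]
(331, 192) [56.8  3.8 13.3]
(300, 128) [84.7 -9.8 13.5]
(345, 128) [84.6  9.7 12.7]
```

Emit:
{"api": "jog_arm", "payload": {"gripper": [0,0,0,0,0,0,0,0], "slide": [[0.0007,0.0004,0.002],[0.0007,0.0004,0.006],[0.0007,0.0004,0.01],[0.0007,0.0004,0.014],[0.0007,0.0004,0.017],[0.0007,0.0004,0.019],[0.0007,0.0004,0.0205],[0.0007,0.0004,0.0205]], "delta_rot": [[0,0,0],[0,0,0],[0,0,0],[0,0,0],[0,0,0],[0,0,0],[0,0,0],[0,0,0]]}}

```text
time: 18.4
eef_pos: [523.0, 237.0, 61.4]
tcp_rot: [[-0.045, 0.999, -0.024], [0.865, 0.051, 0.499], [0.499, 0.002, -0.866]]
contact_force: [0.2, 0.5, -3.1]
grip_width: 48.3
```

Run:
```python
from h import *
delta(C0+R0@[-14.2,-.3,-8.4],bedT(R0))
print(read_state()['contact_force'],read_state()['wrist_torque'])
```

```text
slide mm [-0.4 -0.9  0.6] rot [ 0.1  0.  -0. ] dist 1.0
[ 0.19538598  0.5152159  -3.06865555] [-0.8300033  -0.07429773 -0.00211182]
```

Emit:
{"api": "jog_arm", "payload": {"gripper": [0,0,0,0], "slide": [[0,0,0.0005],[0,0,0.001],[0,0,0.0013],[0,0,0.0013]], "delta_rot": [[0,0,0],[0,0,0],[0,0,0],[0,0,0]]}}

```text
time: 18.9
eef_pos: [523.0, 237.7, 60.3]
tcp_rot: [[-0.045, 0.999, -0.024], [0.865, 0.051, 0.499], [0.499, 0.002, -0.866]]
contact_force: [-0.2, -1.0, -1.7]
grip_width: 48.0
```

Run:
```python
from h import *
p,d=save('wrist','w7')
c=calibration('wrist'); f=240/np.tan(np.radians(c['fovy']/2)); T=c['tool_from_camera']
for u,v in [(270,147),(370,147),(300,250),(350,250),(325,380),(315,118),(335,118)]:
    D=np.median(d[v-1:v+2,u-1:u+2]); q=T[:3,:3]@(D*np.array([(u-c['cx'])/f,-(v-c['cy'])/f,-1]))+T[:3,3]; s=read_state(); print((u,v),q.round(1),(R0.T@(s['tcp_rot']@q+s['eef_pos']-C0)).round(1))
im=p[:,:,::-1]; a=cv2.resize(im,(480,360)); b=cv2.resize(im[120:240,283:363],(240,360),interpolation=2)
cv2.imwrite('pics/w7c.png',np.hstack([a,b]))
```

```text
(270, 147) [ 77.8 -19.3 -13.1] [64.  18.1  4. ]
(370, 147) [ 77.7  17.4 -13.4] [ 64.  -18.7   4.4]
(300, 250) [ 37.7  -9.2 -13.4] [24.   8.   4.4]
(350, 250) [ 37.9  11.  -14. ] [ 24.2 -12.2   5. ]
(325, 380) [-26.7   0.9 -13.2] [-40.4  -2.1   4.2]
(315, 118) [87.9 -2.8 -7.6] [74.2  1.5 -1.5]
(335, 118) [87.9  4.7 -7.5] [74.2 -5.9 -1.5]
```

View pics/w7c.png

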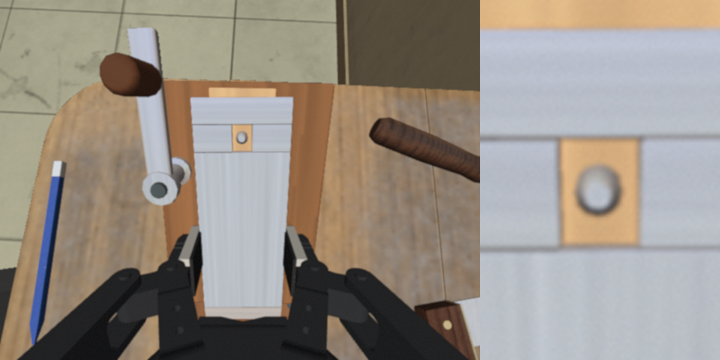

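Emit:
{"api": "jog_arm", "payload": {"gripper": [0,0,0,0,0], "slide": [[0,0,0.0006],[0,0,0.0011],[0,0,0.0016],[0,0,0.0018],[0,0,0.0018]], "delta_rot": [[0,0,0],[0,0,0],[0,0,0],[0,0,0],[0,0,0]]}}

```text
time: 19.58
eef_pos: [523.1, 237.8, 60.1]
tcp_rot: [[-0.045, 0.999, -0.024], [0.865, 0.05, 0.5], [0.501, 0.002, -0.866]]
contact_force: [-5.3, -6.0, 11.4]
grip_width: 48.1
```

Emit:
{"api": "jog_arm", "payload": {"gripper": [0.62,0.64,0.66,0.7,0.7,0.7,0.7,0.7,0.7,0.7], "slide": [[0,0,0],[0,0,0],[0,0,0],[0,0,0],[0,0,-0.005],[0,0,-0.02],[0,0,-0.04],[0,0,-0.065],[0,0,-0.09],[0,0,-0.09]], "delta_rot": [[0,0,0],[0,0,0],[0,0,0],[0,0,0],[0,0,0],[0,0,0],[0,0,0],[0,0,0],[0,0,0],[0,0,0]], "newtons": 25}}

```text
time: 20.82
eef_pos: [527.1, 191.2, 140.7]
tcp_rot: [[-0.045, 0.999, -0.018], [0.864, 0.048, 0.5], [0.501, 0.007, -0.866]]
contact_force: [-0.4, 0.4, -0.2]
grip_width: 59.3
```

Run:
```python
from h import *
p,d=save('wrist','w8')
delta(*keep(1.58,70)); delta(*keep(1.58,21))
```

```text
slide mm [ 89.6 -42.4  12.2] rot [ 0.3 -0.1 -0.5] dist 100.0
slide mm [ 89.6 -42.7  61.2] rot [ 0.3 -0.1 -0.5] dist 117.0
```

View pics/w8.png

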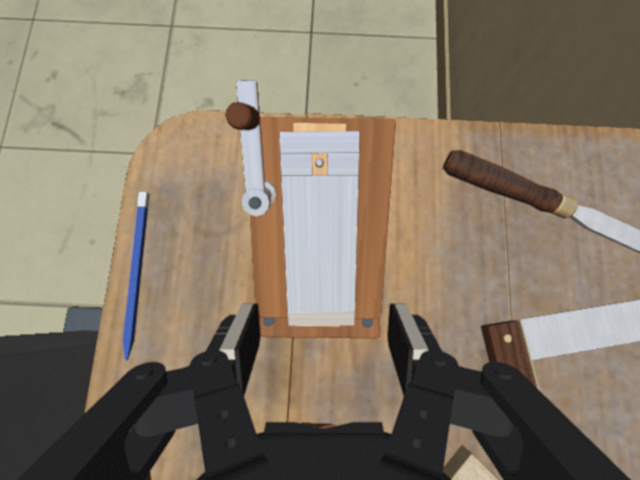

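Emit:
{"api": "jog_arm", "payload": {"gripper": [0.4,0.4,0.4,0.4,0.4,0.4,0.4,0.4,0.4,0.4,0.4,0,0,0,0,0], "slide": [[0.02,-0.01,0.003],[0.045,-0.02,0.006],[0.07,-0.033,0.01],[0.0895,-0.0425,0.012],[0.0895,-0.0425,0.012],[0.0895,-0.0425,0.012],[0.0895,-0.0425,0.025],[0.0895,-0.0425,0.04],[0.0895,-0.0425,0.055],[0.0895,-0.0425,0.061],[0.0895,-0.0425,0.061],[0.0895,-0.0425,0.061],[0.0895,-0.0425,0.061],[0.0895,-0.0425,0.061],[0.0895,-0.0425,0.061],[0.0895,-0.0425,0.061]], "delta_rot": [[0,0,0],[0,0,0],[0,0,0],[0.3,-0.1,-0.5],[0.3,-0.1,-0.5],[0.3,-0.1,-0.5],[0.3,-0.1,-0.5],[0.3,-0.1,-0.5],[0.3,-0.1,-0.5],[0.3,-0.1,-0.5],[0.3,-0.1,-0.5],[0.3,-0.1,-0.5],[0.3,-0.1,-0.5],[0.3,-0.1,-0.5],[0.3,-0.1,-0.5],[0.3,-0.1,-0.5]], "newtons": 25}}

```text
time: 22.88
eef_pos: [478.7, 297.8, 131.7]
tcp_rot: [[-0.054, 0.998, -0.025], [0.865, 0.059, 0.499], [0.499, 0.005, -0.866]]
contact_force: [-0.9, -2.3, 3.0]
grip_width: 12.8
```

Run:
```python
from h import *
s=read_state();print(s['contact_force'],s['joint_positions'].round(0))
delta(*keep(1.58,21))
s=read_state(); t=s['tcp_rot']
for f in np.linspace(1.58-1.58/15,0,15):
    P,T=keep(f,21); print((t.T@(P-s['eef_pos'])).round(1),Ro.from_matrix(t.T@T).as_rotvec(degrees=True).round(1))
```

```text
[-0.88464581 -2.25213702  3.01681001] [-32.  25.  14. 119. -56.  43.  29.]
slide mm [ 0.1 -0.5  0.6] rot [ 0.1  0.  -0.1] dist 1.0
[-0.2  4.7  0.6] [0.1 0.  6. ]
[-1.   9.9  0.6] [ 0.1  0.  12. ]
[-2.4 15.   0.6] [ 0.1  0.  18.1]
[-4.3 19.9  0.6] [ 0.1  0.  24.1]
[-6.7 24.6  0.6] [ 0.1  0.  30.1]
[-9.6 29.   0.6] [ 0.1  0.  36.2]
[-12.9  33.1   0.6] [ 0.1  0.  42.2]
[-16.6  36.8   0.6] [ 0.1  0.  48.2]
[-20.7  40.1   0.7] [ 0.1  0.  54.3]
[-25.2  42.9   0.7] [ 0.1 -0.  60.3]
[-29.9  45.3   0.7] [ 0.1 -0.  66.3]
[-34.8  47.2   0.7] [ 0.1 -0.  72.4]
[-39.9  48.5   0.7] [ 0.1 -0.  78.4]
[-45.1  49.3   0.7] [ 0.1 -0.  84.4]
[-50.4  49.5   0.7] [ 0.1 -0.  90.5]
```

Emit:
{"api": "jog_arm", "payload": {"gripper": [0,0,0,0,0,0,0,0,0,0,0,0,0,0,0,0,0,0], "slide": [[-0.0002,0.0047,0],[-0.001,0.0099,0],[-0.0024,0.015,0],[-0.0043,0.0199,0],[-0.0067,0.0246,0],[-0.0096,0.029,0],[-0.0129,0.0331,0],[-0.0166,0.0368,0],[-0.0207,0.0401,0],[-0.0252,0.0429,0],[-0.0299,0.0453,0],[-0.0348,0.0472,0],[-0.0399,0.0485,0],[-0.0451,0.0493,0],[-0.0504,0.0495,0],[-0.0515,0.0495,0],[-0.052,0.0495,0],[-0.052,0.0495,0]], "delta_rot": [[0,0,6],[0,0,12],[0,0,18],[0,0,24],[0,0,30],[0,0,36],[0,0,42],[0,0,48],[0,0,54.3],[0,0,60.3],[0,0,66.3],[0,0,72.4],[0,0,78.4],[0,0,84.4],[0,0,90.5],[0,0,91],[0,0,91],[0,0,91]]}}

```text
time: 25.12
eef_pos: [529.8, 257.4, 107.2]
tcp_rot: [[0.999, 0.037, -0.028], [0.046, -0.864, 0.502], [-0.005, -0.503, -0.864]]
contact_force: [-4.3, 0.3, 8.1]
grip_width: 12.6
```

Run:
```python
from h import *
s=read_state();print(s['contact_force'],s['tcp_rot'].T@s['contact_force'])
delta(*keep(0,21))
```

```text
[-4.33227242  0.2889994   8.13739913] [-4.35646516 -4.50340401 -6.76830357]
slide mm [1.  0.4 0.9] rot [-0.2  0.1 -0.5] dist 1.0
```

Emit:
{"api": "jog_arm", "payload": {"gripper": [0,0,0,0], "slide": [[0.001,0.001,0],[0.001,0.002,0],[0.001,0.0025,0],[0.001,0.0025,0]], "delta_rot": [[0,0,0],[0,0,0],[0,0,0],[0,0,0]]}}

```text
time: 25.62
eef_pos: [529.8, 257.3, 107.2]
tcp_rot: [[0.999, 0.039, -0.031], [0.049, -0.861, 0.506], [-0.007, -0.507, -0.862]]
contact_force: [-4.0, 1.1, 8.2]
grip_width: 12.9
```

Run:
```python
from h import *
s=read_state();print(s['contact_force'],s['tcp_rot'].T@s['contact_force'])
delta(*keep(0,21))
```

```text
[-3.99047043  1.10123961  8.15390892] [-3.98687396 -5.23503403 -6.34996601]
slide mm [1.  0.4 0.9] rot [-0.4  0.2 -0.4] dist 1.0
```

Emit:
{"api": "jog_arm", "payload": {"gripper": [0.4,0.4,0.4,0.4,0.4,0.4,0.4,0.4,0.4,0.4], "slide": [[0,0,0],[0,0,0],[0,0,0],[0,0,0],[0,0,-0.02],[0,0,-0.05],[0,0,-0.08],[0,0,-0.11],[0,0,-0.13],[0,0,-0.13]], "delta_rot": [[0,0,0],[0,0,0],[0,0,0],[0,0,0],[0,0,0],[0,0,0],[0,0,0],[0,0,0],[0,0,0],[0,0,0]]}}

```text
time: 26.88
eef_pos: [534.8, 190.6, 221.0]
tcp_rot: [[0.999, 0.039, -0.027], [0.047, -0.861, 0.507], [-0.004, -0.507, -0.862]]
contact_force: [0.0, 0.8, -0.7]
grip_width: 34.3
```

Run:
```python
from h import *
p,d=save('wrist','w9'); t,_=save('top','top9')
im=p[:,:,::-1]; cv2.imwrite('pics/w9c.png',np.hstack([cv2.resize(im[150:400,190:490],(480,400),interpolation=2),cv2.resize(t[225:345,140:230,::-1],(300,400),interpolation=2)]))
o=np.load('/tmp/top0.npz')['p'].astype(int); df=np.abs(o-t).sum(2)>90
n,l,st,c=cv2.connectedComponentsWithStats(df.astype(np.uint8)); print([x.tolist() for x in st[1:] if x[4]>15])
```

```text
[[112, 188, 189, 292, 21348], [383, 290, 60, 37, 1131]]
```

Run:
```python
from h import *
z=np.load('/tmp/w9.npz'); p,d=z['p'],z['d']; s=read_state(); B=(cloud('wrist',d)-C0)@R0
hsv=cv2.cvtColor(p,cv2.COLOR_RGB2HSV); g=(hsv[...,1]<45)&(hsv[...,2]>110)
inb=(np.abs(B[...,0])<110)&(np.abs(B[...,1])<60)&(d>0)
bar=inb&g&(B[...,2]>12)&(B[...,2]<24); iron=inb&g&(B[...,2]>0)&(B[...,2]<9)&(np.abs(B[...,1])<32)
print('n',bar.sum(),iron.sum())
q=B[bar]; print('bar x',np.percentile(q[:,0],[1,50,99]),'y',np.percentile(q[:,1],[1,99]),'h',np.median(q[:,2]))
k=(q[:,1]<25); f=np.polyfit(q[k][:,1],q[k][:,0],1); print('bar dir slope -> theta',-f[0])
i=B[iron]; r=cv2.minAreaRect(i[:,:2].astype(np.float32)); print('iron',r,'h by x', [np.median(i[(i[:,0]>a)&(i[:,0]<a+20)][:,2]).round(1) for a in range(-70,70,20)])
kn=inb&(B[...,2]>36)&(B[...,2]<50); print('knob top',np.median(B[kn],0),'n',kn.sum())
# slot/pin
w=inb&~g&(B[...,0]>38)&(B[...,0]<62)&(np.abs(B[...,1])<12); v,u=np.nonzero(w); print('slot',B[w].min(0),B[w].max(0),w.sum())
```

```text
n 720 6866
bar x [20.38071984 26.760504   35.00009513] y [-28.2262645   48.31483997] h 13.0234152748478
bar dir slope -> theta -0.011146435231687046
iron ((0.38812255859375, 0.21866226196289062), (139.1417694091797, 50.50596237182617), 0.20133090019226074) h by x [np.float64(1.4), np.float64(1.7), np.float64(1.7), np.float64(1.7), np.float64(1.6), np.float64(1.7), np.float64(1.6)]
knob top [27.01773136 -9.74987937 39.22596822] n 223
slot [ 42.28233473 -11.99541183  -4.75535776] [ 61.99807809   5.8660988  208.68238593] 939
```

```bash
python3 -c "
from bench import *
print(job_done())"
```

```text
the job is handed in; nothing more can be done
None
```

The plane iron is mounted in the holder and the job is handed in, at about 27 s of the 64 s allowed. I swung the keeper open to about 1.58 rad. Then I lifted the iron off the stone without dropping it and lowered it onto the bed, watching the pin come up centred in the slot. It was let go only once it rested on the rail. The keeper was then swung back against its closed stop, and the gripper let go and backed off.

**Last checks, from wrist-camera depth:**
- **Iron:** it lies at (0.4, 0.2) mm in the bed frame, turned 0.2° and flat to within about 0.3 mm along its length.
- **Keeper:** its angle is about 0 rad (measured -0.01), and its knob stands at (27, -10) mm against the expected (26, -10).
- **Bench:** comparing top views from before and after, the only changes were the iron leaving the stone and one area round the holder where the arm now is. Anything hidden under the arm there, such as the pencil, was not compared.

**Disagreements and gaps:**
- **Depth readings:** in that last view every height came out about 3 to 4 mm low, equally for the iron, bar and knob. I took this as a sensor or calibration offset.
- **Slot check:** my last numeric measurement of the slot was unusable because the mask picked up stray points. That the pin sits in the slot rests on the wrist picture taken just after release.
- **Final picture:** I could not view it because the 12-picture limit was reached, so the last checks are numbers only.

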